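# Stock the sloped bearing tray and stand the screwdrivers in their holder

### The arm

A 6-joint arm with a two-finger parallel gripper is mounted at the origin on the work surface; the furniture and walls round the work are solid. World frame = base frame: x ahead of the robot, y to its left, z up, the work surface at z = 0. Lengths are in m, angles in rad, forces in N, time in s.
With the tool pointing down it reaches from about 0.25 to 0.775 m from the base axis. Payload 8.9 kg.
Tool frame: the origin (TCP) lies at the very end of the fingers, on their centre line; the grasp point (between the pads) lies 19 mm behind it; z points along the fingers, y is the line along which they close (so a half turn about z gives the same grasp; the last joint's range is limited). The gripper opens to 85 mm and grips with 20 to 120 N. Pads are 22 mm wide; open, the fingers measure 114 mm over their backs; the gripper's body (76 mm by 85 mm) begins 54 mm behind the grasp point. The pads swing forward as they close: fully open they stand 13 mm farther back than shut.
Start: joints at [0.979, 0.291, -0.153, 1.127, 0, 1.431], TCP at [0.23, 0.472, 0.231] pointing down, gripper open.
Joint ranges: [-2.52, 2.52], [-0.91, 1.74], [-1.3, 1.37], [-1.96, 2.02], [-1.52, 1.47], [-3.14, 3.14]. Speed limits (rad/s): [2.22, 2.22, 2.79, 3.14, 3.14, 3.14].

### API

Orientations are given as a rotation vector (axis times angle).
In Python, from workcell import manip, eoat, capture, sensors gives the robot as it stands. Calls block until the motion is done:
- manip.movep(position, orientation): joint-space move of the TCP to a pose.
- manip.move_linear(position, rot=None, vel=0.15, until_force=None): straight line of the TCP; rot=None keeps the orientation; vel is the mean speed in m/s. With until_force (N) it stops when the force on the tool has changed by that much, and returns True; else False.
- manip.move_joints(angles): joint-space move.
- eoat.open_jaws() and eoat.grab(effort=None): open the fingers fully, or close them until they stop; effort is the grip in N (None keeps the last).
- manip.sleep(seconds).
- manip.ik(position, orientation): joint angles nearest the present ones, or None.
- capture(name): name is "side" or "top" or "wrist"; returns a dict with "frame" (384x512x3 uint8, red, green, blue), "intrinsics" (3x3 intrinsics, pixels), "position" and "attitude" of the camera in the world. Camera axes: x right, y up, looking along -z (the intrinsics and any distortion apply to the point x, -y, -z); pixel columns grow to the right and rows downward; lengths in m; the calibration is good to about 2 mm. A picture is of the moment at which its call begins. There is no depth.
A pose or a line that the arm cannot do raises manip.MotionError and nothing moves.
- manip.job_done(): hands the job in; it is judged then, once.
Readings, each from a call of its own:
- sensors.read_clock(): time.
- sensors.read_joint_pos(): joint angles.
- sensors.read_dq(): joint speeds.
- sensors.read_joint_efforts(): joint torques, N m.
- sensors.read_tcp_pos(): TCP position.
- sensors.read_tcp_rot(): TCP orientation.
- sensors.read_ft_force(): force on the tool from outside, world axes, zero at the start.
- sensors.read_moment(): the same for the moment, N m.
- sensors.read_gripper_width(): finger opening in m.
- sensors.read_grip_force(): force on a finger pad.
Only numpy, scipy, OpenCV 4.12 (cv2) and the standard library are available. Lean on these libraries where they do the work, as an engineer would, in place of code of your own. Each camera call takes 0.05 s, during which the arm holds its last target. There are 200 camera calls.

### The job

Set up the bench for the next wheel assembly: lay every loose ball bearing flat in the blue sloped tray, one to a lane, and slide each one down its lane until it rests right against the stop at the low end. Stand every screwdriver upright, blade down, in a cup of the yellow tool holder, right to the bottom, one to a cup. Leave the other things on the bench where they are.

Things in the scene. Friction and masses are not known exactly. Their poses are not given: they have to be found in the camera images.
- tray: blue sloped tray, fixed, 165 mm along x, 220 along y; origin: centre of underside. Floor falls 13 deg towards its +x end; floor top 51 mm above the bench at the open high end, 32 mid, 13 at the low end, closed by a stop 22 mm tall. Walls 4 mm thick, 18 mm tall make 4 lanes along x, 50 mm wide inside, centred at y = +-27 and +-81. Bearings do not slide by themselves; no finger fits beside one in a lane
- holder: steel tool holder, fixed to the bench: two yellow square cups 70 mm apart along y on a dark foot 70 x 150 mm; origin at the centre of its underside. Each cup is 38 x 38 mm inside with walls 4 mm thick; its inner floor is 6 mm and its rim 115 mm above the bench
- cup_left (a point): centre of the mouth (rim height, 115 mm) of the holder's +y cup
- cup_right (a point): centre of the mouth (rim height, 115 mm) of the holder's -y cup
- bearing_1: ball bearing, a steel ring lying flat: outer diameter 42 mm, bore about 22 mm, 12 mm thick, 0.08 kg; origin at the centre of its underside, z along its axis. All four bearings are alike; it is None when it is absent from this start
- mid_1 (a point): centre of bearing_1, 6 mm above its underside
- bearing_2: ball bearing, a steel ring lying flat: outer diameter 42 mm, bore about 22 mm, 12 mm thick, 0.08 kg; origin at the centre of its underside, z along its axis. All four bearings are alike; it is None when it is absent from this start
- mid_2 (a point): centre of bearing_2, 6 mm above its underside
- bearing_3: ball bearing, a steel ring lying flat: outer diameter 42 mm, bore about 22 mm, 12 mm thick, 0.08 kg; origin at the centre of its underside, z along its axis. All four bearings are alike; it is None when it is absent from this start
- mid_3 (a point): centre of bearing_3, 6 mm above its underside
- bearing_4: ball bearing, a steel ring lying flat: outer diameter 42 mm, bore about 22 mm, 12 mm thick, 0.08 kg; origin at the centre of its underside, z along its axis. All four bearings are alike; it is None when it is absent from this start
- mid_4 (a point): centre of bearing_4, 6 mm above its underside
- driver_red: screwdriver, a red handle, a cross blade, 173 mm long, 0.09 kg, lying on the bench, may roll, None if absent; origin midway along it, 14.5 mm off its axis along own -z (underside). Its y axis runs from blade to handle butt: handle 29 mm thick from y = -12 to +86 mm, blade 6 to 7 mm thick from y = -86 mm (tip) to the handle. Starts with the handle towards +y of the world
- driver_yellow: screwdriver, a yellow handle, a flat blade, 198 mm long, 0.09 kg, lying on the bench, may roll, None if absent; origin midway along it, 14.5 mm off its axis along own -z (underside). Its y axis runs from blade to handle butt: handle 29 mm thick from y = +0 to +99 mm, blade 6 to 7 mm thick from y = -99 mm (tip) to the handle. Starts with the handle towards +y of the world
- tip_red (a point): tip of the red screwdriver's blade, on its axis
- tip_yellow (a point): tip of the yellow screwdriver's blade, on its axis
- castor: black swivel castor lying on its side, 84x50x33 mm; bystander, loose; origin at the centre of its underside
- carton: small brown carton, 96x75x48 mm; bystander, loose; origin at the centre of its underside
- white_mug: white mug, 78x116x97 mm; bystander, loose; origin at the centre of its underside
- can: spray can with a red cap, 59 mm across, 202 mm tall; bystander, loose; origin at the centre of its underside
Things that resemble listed ones, but are neither listed nor needed, are in the scene too. What is shaped like the bearing_4 but green or orange is not meant.

How it is judged:
At the end, for the whole second after the job is handed in: Every bearing present lies flat in a lane of the tray, within 4 mm of touching the stop, at rest; every screwdriver present stands blade down in a cup of the holder, its tip within 19 mm of the cup's floor, leaning less than 20 degrees, at rest (x of mid_1 in the frame of tray between 0.0535 and 0.066 m and y of mid_1 in the frame of tray between -0.104 and 0.104 m and z of mid_1 in the frame of tray between 0.015 and 0.032 m and angle between the z axis of each of bearing_1, bearing_2, bearing_3, bearing_4 and the z axis of tray, either way round below 0.32 rad and linear speed of each of bearing_1, bearing_2, bearing_3, bearing_4 below 0.02 m/s and x of mid_2 in the frame of tray between 0.0535 and 0.066 m and y of mid_2 in the frame of tray between -0.104 and 0.104 m and z of mid_2 in the frame of tray between 0.015 and 0.032 m and x of mid_3 in the frame of tray between 0.0535 and 0.066 m and y of mid_3 in the frame of tray between -0.104 and 0.104 m and z of mid_3 in the frame of tray between 0.015 and 0.032 m and x of mid_4 in the frame of tray between 0.0535 and 0.066 m and y of mid_4 in the frame of tray between -0.104 and 0.104 m and z of mid_4 in the frame of tray between 0.015 and 0.032 m and x of tip_red in the frame of holder between -0.025 and 0.025 m and y of tip_red in the frame of holder between -0.06 and 0.06 m and height (world z) of each of tip_red, tip_yellow below 0.025 m and angle between each of driver_red, driver_yellow's own y axis and vertical below 0.35 rad and linear speed of each of driver_red, driver_yellow below 0.03 m/s and x of tip_yellow in the frame of holder between -0.025 and 0.025 m and y of tip_yellow in the frame of holder between -0.06 and 0.06 m).
It fails at once if another thing on the bench is moved by more than 5 cm (distance of any of castor, carton, white_mug, can from where it was at the start of the episode above 0.05 m).
Of bearing_1, bearing_2, bearing_3, bearing_4 only 3 to 4 are there at a start; the rules pass over those that are not, and their reading is None.
Of driver_red, driver_yellow only 1 to 2 are there at a start; the rules pass over those that are not, and their reading is None.
At some moment in a run one of bearing_1, bearing_2, bearing_3, bearing_4 may be knocked a few centimetres aside while the robot is not near it.
Once in a run the grip may slacken for a moment while it holds something.
It also fails if it takes over 210 s, if anything falls off the work surface, if the arm or the gripper's body presses on something with over 40 N, if the wrist force passes 120 N, or if a joint passes its speed limit or range.

## Working session

There is one attempt and no reset: what is moved stays moved. The work goes in short steps, each a Python script; the robot and the scene stay as the last script left them, time stands still between calls to the robot, and variables do not carry over. Pictures are saved under pics/ and viewed, at most 17 in all, crops included, and the job is handed in when it is done.

```bash
ls; mkdir -p pics; cat > h.py <<'E'
import numpy as np, cv2
from scipy.spatial.transform import Rotation as R
from workcell import manip, eoat, capture, sensors
def snap(cam,name=None):
    c=capture(cam)
    if name: cv2.imwrite('pics/'+name,c['frame'][:,:,::-1])
    return c
def camR(c):
    a=np.array(c['attitude'],float)
    return a if a.shape==(3,3) else R.from_rotvec(a).as_matrix() if a.size==3 else R.from_quat(a).as_matrix()
def ray(c,u,v):
    K=np.array(c['intrinsics']); d=np.linalg.inv(K)@np.array([u,v,1.])
    return np.array(c['position']),camR(c)@np.array([d[0],-d[1],-d[2]])
def plane(c,u,v,z):
    o,d=ray(c,u,v); return o+d*(z-o[2])/d[2]
def proj(c,p):
    q=camR(c).T@(np.array(p)-np.array(c['position'])); q=np.array(c['intrinsics'])@np.array([q[0],-q[1],-q[2]]); return q[:2]/q[2]
E
python3 - <<'E'
from h import *
for n in ('top','side','wrist'):
    c=snap(n,n+'0.png'); print(n,c['intrinsics'],c['position'],c['attitude'],[k for k in c])
print(sensors.read_clock(),sensors.read_tcp_rot())
a=cv2.imread('pics/top0.png');cv2.imwrite('pics/top0b.png',cv2.resize(a,(800,600)))
E
```

```text
pics
top [[491.05137069   0.         257.58830051]
 [  0.         491.05137069 194.22121356]
 [  0.           0.           1.        ]] [ 0.41725454 -0.01299339  1.56544926] [ 0.04547746 -0.07429    -1.55740579] ['frame', 'intrinsics', 'position', 'attitude']
side [[365.99183904   0.         254.97730059]
 [  0.         365.99183904 193.20153798]
 [  0.           0.           1.        ]] [0.50256297 0.84508764 0.82314672] [ 0.02750558 -1.30083796 -2.82536631] ['frame', 'intrinsics', 'position', 'attitude']
wrist [[265.5559819    0.         253.79213464]
 [  0.         265.5559819  190.93844735]
 [  0.           0.           1.        ]] [0.16367291 0.50488639 0.37374586] [-0.26513669 -0.1640871   1.10994866] ['frame', 'intrinsics', 'position', 'attitude']
0.15 [-7.05215474e-01 -3.06107403e+00  1.49807649e-03]
```

View pics/top0b.png

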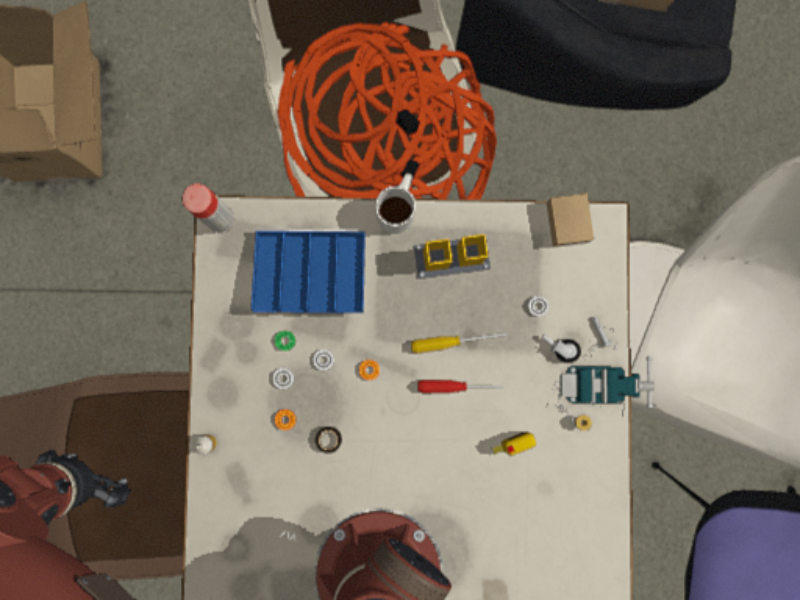

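View pics/side0.png

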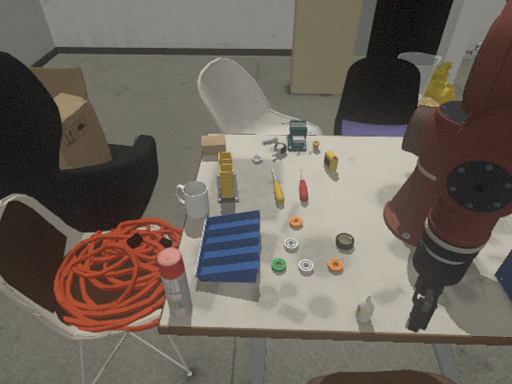

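Candidates in the top view (800 px scale): steel rings at (322,359), (283,378) and (537,306). Lookalikes are green (285,341), orange (369,370) and (285,419), a dark ring (328,439), a small brass one (583,422) and the castor wheel (567,350). The drivers are red (440,386) and yellow (435,344), with a yellow-handled lookalike at (518,443). I'll check these close up.

```bash
python3 - <<'E'
from h import *
c=snap('top'); s=512/800
for n,u,v,z in [('b1',322,359,.012),('b2',283,378,.012),('b3',537,306,.012),('dark',328,439,.012),('brass',583,422,.01),
 ('redbutt',418,386,.0145),('redtip',503,387,.0145),('ybutt',412,346,.0145),('ytip',506,336,.0145),
 ('t1',256,232,.05),('t2',364,233,.05),('t3',363,314,.05),('t4',252,312,.05),('cupL',438,255,.115),('cupR',474,250,.115),('castor',565,347,.02),('mug',396,208,.09),('can',200,197,.2),('vise',600,385,.05)]:
    print(n,plane(c,u*s,v*s,z).round(3))
f=c['frame'][:,:,::-1]
a=cv2.resize(f[130:310,115:400],(800,505),interpolation=cv2.INTER_CUBIC);cv2.imwrite('pics/c1.png',a)
f=cv2.imread('pics/side0.png'); cv2.imwrite('pics/c2.png',cv2.resize(f[130:290,160:370],(788,600),interpolation=cv2.INTER_CUBIC))
E
```

```text
b1 [0.422 0.12  0.012]
b2 [0.383 0.198 0.012]
b3 [ 0.535 -0.315  0.012]
dark [0.262 0.105 0.012]
brass [ 0.301 -0.408  0.01 ]
redbutt [ 0.37  -0.074  0.014]
redtip [ 0.37  -0.245  0.014]
ybutt [ 0.45  -0.061  0.014]
ytip [ 0.473 -0.251  0.014]
t1 [0.672 0.253 0.05 ]
t2 [0.673 0.038 0.05 ]
t3 [0.512 0.038 0.05 ]
t4 [0.513 0.256 0.05 ]
cupL [ 0.622 -0.106  0.115]
cupR [ 0.633 -0.174  0.115]
castor [ 0.452 -0.37   0.02 ]
mug [ 0.717 -0.025  0.09 ]
can [0.709 0.328 0.2  ]
vise [ 0.377 -0.432  0.05 ]
```

View pics/c1.png

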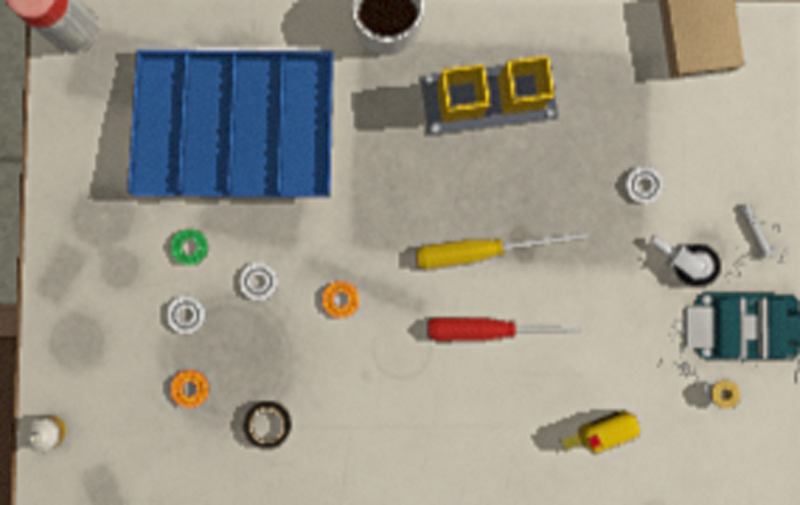

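View pics/c2.png

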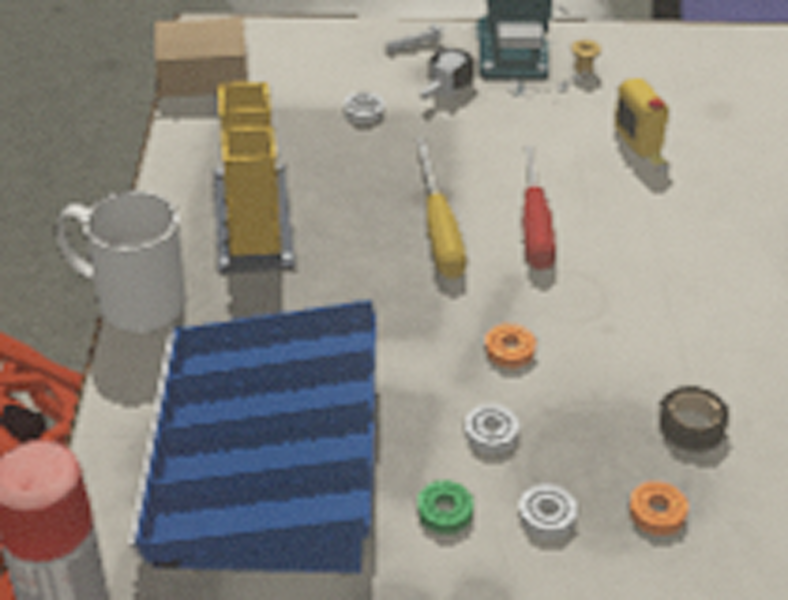

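Three steel bearings match, so one of the four is absent from this start. The full-size drivers are red and yellow; the short yellow item is a tape measure. The tray's low end faces +x (away from the robot). Next I move the wrist camera over the holder and then the tray for accurate poses.

```bash
cat >> h.py <<'E'
def rot(z,y):
    z=np.array(z,float);z/=np.linalg.norm(z);y=np.array(y,float);y-=z*(y@z);y/=np.linalg.norm(y)
    return np.c_[np.cross(y,z),y,z]
def rv(M): return R.from_matrix(M).as_rotvec()
def down(a): return rot([0,0,-1],[np.cos(a),np.sin(a),0])   # a: closing direction
N=np.array([np.sin(np.radians(13)),0,np.cos(np.radians(13))])
E
python3 - <<'E'
from h import *
c=snap('wrist'); T=R.from_rotvec(sensors.read_tcp_rot()).as_matrix(); p=np.array(sensors.read_tcp_pos())
print('tool\n',T.round(3)); off=T.T@(np.array(c['position'])-p); print('cam off tool',off, 'axis', (T.T@camR(c)).round(3))
def look(target,z,a,name):
    M=down(a); t=np.array(target)-(M@off)[:2]-(M@(-(T.T@camR(c))[:,2]))[:2]*(z+.0)*0
    pos=[t[0],t[1],z]; print(name,np.round(pos,3),manip.ik(pos,rv(M)) is not None)
    manip.movep(pos,rv(M)); return snap('wrist',name)
for nm,t,z in [('w_holder.png',(.58,-.14),.25),('w_tray.png',(.56,.147),.25)]:
    for a in (0,np.pi):
        try: look(t,z,a,nm); print(nm,a); break
        except Exception as e: print(e)
print(sensors.read_clock())
a=np.hstack([cv2.imread('pics/w_holder.png'),cv2.imread('pics/w_tray.png')]);cv2.imwrite('pics/w2.png',cv2.resize(a,(800,300)))
E
```

```text
tool
 [[-0.899  0.437 -0.   ]
 [ 0.437  0.899 -0.001]
 [ 0.    -0.001 -1.   ]]
cam off tool [ 0.07364923  0.0008117  -0.14285312] axis [[ 0.     0.957  0.292]
 [ 1.    -0.     0.   ]
 [ 0.001  0.292 -0.957]]
w_holder.png [ 0.579 -0.214  0.25 ] True
w_holder.png 0
w_tray.png [0.559 0.073 0.25 ] True
w_tray.png 0
4.175
```

View pics/w2.png

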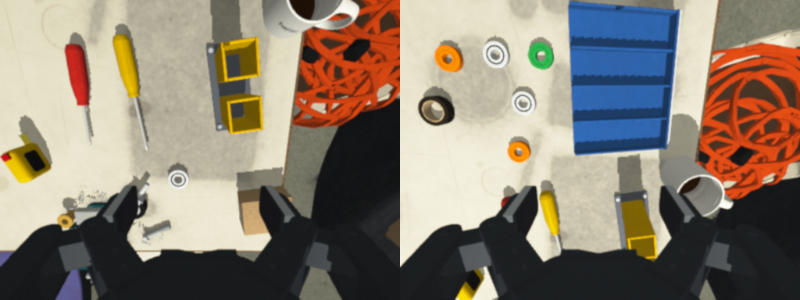

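The left half shows the holder with cup mouths near (240,60) and (245,115). The right half shows the tray with its stop on the right (+x) side, plus the bearings at (495,55) and (523,102). I'll enlarge both for corners.

```bash
python3 - <<'E'
import cv2,numpy as np
a=cv2.imread('pics/w_holder.png')[30:190,250:350]; b=cv2.imread('pics/w_tray.png')[0:210,205:365]
a=cv2.resize(a,(375,600),interpolation=cv2.INTER_CUBIC)   # x3.75
b=cv2.resize(b,(425,558),interpolation=cv2.INTER_CUBIC)  # x2.656
o=np.zeros((600,800,3),np.uint8);o[:600,:375]=a;o[:558,375:800]=b;cv2.imwrite('pics/w3.png',o)
E
```

```text
(no output)
```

View pics/w3.png

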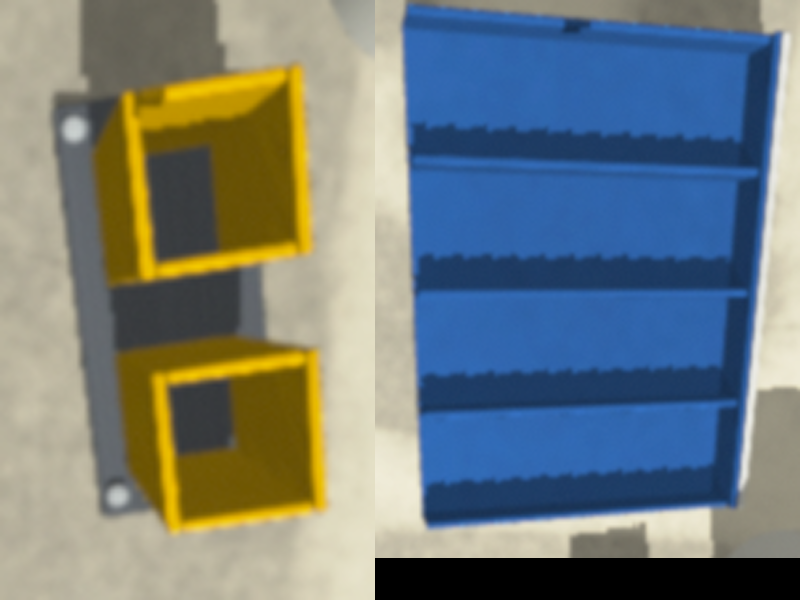

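Right: the tray dividers meet the stop at crop (757,173), (746,292) and (736,403). Left: the cup rims have corners at (125,93)-(312,253) and (154,375)-(326,510).

```bash
python3 - <<'E'
from h import *
import json
c=snap('wrist'); T=R.from_rotvec(sensors.read_tcp_rot()).as_matrix(); p=np.array(sensors.read_tcp_pos())
off=T.T@(np.array(c['position'])-p); A=T.T@camR(c)
g=lambda u,v,z: plane(c,205+(u-375)/2.656,v/2.656,z)[:2].round(4)
for w in [((413,160),(757,173)),((415,292),(746,292)),((420,408),(736,403))]: print('wall',g(*w[0],.069),g(*w[1],.032))
print('high',g(405,10,.069),g(425,522,.069),'low',g(785,35,.035),g(737,505,.035))
M=down(0); t=np.array([.58,-.14,0])-M@off; t[2]=.25
# same pose as commanded for w_holder
off0=np.array([.0736,.0008,-.1429]); t=np.array([.58,-.14])-(M@off0)[:2]; h=dict(c); h['position']=np.array([t[0],t[1],.25])+M@off; h['attitude']=M@A
for q in ([(125,93),(300,68),(312,253),(146,280)],[(154,375),(315,350),(326,510),(170,532)]):
    P=np.array([plane(h,250+u/3.75,30+v/3.75,.115)[:2] for u,v in q]); print('cup',P.mean(0).round(4),np.linalg.norm(np.diff(P,axis=0),axis=1).round(4))
# handles + bearings from holder & tray views
im=cv2.imread('pics/w_holder.png'); hsv=cv2.cvtColor(im,cv2.COLOR_BGR2HSV)
for n,lo,hi in [('red',(170,120,80),(180,255,255)),('red0',(0,170,80),(6,255,255)),('yel',(22,150,80),(32,255,255))]:
    m=cv2.inRange(hsv,lo,hi); m[:, 240:]=0
    for k in cv2.findContours(m,0,2)[0]:
        if cv2.contourArea(k)>150:
            r=cv2.minAreaRect(k); b=cv2.boxPoints(r); P=np.array([plane(h,*x,.0145)[:2] for x in b])
            e=P[1]-P[0] if np.linalg.norm(P[1]-P[0])>np.linalg.norm(P[2]-P[1]) else P[2]-P[1]
            print(n,P.mean(0).round(4),np.linalg.norm(e).round(3),np.linalg.norm(P[2]-P[0]).round(3),np.degrees(np.arctan2(e[1],e[0])).round(1))
E
```

```text
wall [0.5226 0.1995] [0.6787 0.1998]
wall [0.5214 0.1468] [0.6789 0.1466]
wall [0.5217 0.0958] [0.6791 0.0923]
high [0.5215 0.2534] [0.5222 0.0405] low [0.6843 0.2549] [0.6838 0.0386]
cup [ 0.6334 -0.1082] [0.044  0.0443 0.044 ]
cup [ 0.6433 -0.177 ] [0.0438 0.0446 0.0444]
red0 [ 0.3739 -0.1218] 0.098 0.099 -88.2
yel [ 0.2437 -0.2765] 0.078 0.102 30.3
yel [ 0.4593 -0.1074] 0.1 0.103 -80.3
```

```bash
cat >> h.py <<'E'
CUP={'L':np.array([.6334,-.1082]),'R':np.array([.6433,-.177])}
def pick_driver(p,ang,dyaw,cup,L):
    a=np.array([np.cos(ang),np.sin(ang),0]); M=rot([0,0,-1],np.cross([0,0,-1],a)); r=rv(M)
    d=np.array([np.cos(dyaw),np.sin(dyaw),0]); H=rot(d,np.cross(d,[0,0,1]))
    pre=np.r_[cup,.2+L]+.0125*d
    eoat.open_jaws(); manip.movep([p[0],p[1],.12],r); print('ik',manip.ik(pre,rv(H)))
    manip.move_linear([p[0],p[1],.002]); eoat.grab(80); print('w',sensors.read_gripper_width())
    manip.move_linear([p[0],p[1],.25],vel=.2); print('w',sensors.read_gripper_width())
    manip.movep(pre,rv(H)); print('w',sensors.read_gripper_width(),sensors.read_clock())
E
python3 - <<'E'
from h import *
ang=np.radians(91.8); a=np.array([np.cos(ang),np.sin(ang)])
pick_driver(np.array([.3739,-.1218])+.015*a,ang,-.17,CUP['L'],.138)
A=snap('side')['frame'][:,:,::-1];B=snap('top')['frame'][:,:,::-1]
o=np.hstack([cv2.resize(A[60:260,160:360],(400,400)),cv2.resize(B[100:260,220:380],(400,400))]);cv2.imwrite('pics/d1.png',o)
E
```

```text
ik None
w 0.026797474545175705
w 0.026538019198787514Traceback (most recent call last):
  File "<stdin>", line 3, in <module>
  File "h.py", line 32, in pick_driver
    manip.movep(pre,rv(H)); print('w',sensors.read_gripper_width(),sensors.read_clock())
    ~~~~~~~~~~~^^^^^^^^^^^
workcell.MotionError: the arm cannot take that pose within its joint ranges
```

```bash
python3 - <<'E'
from h import *
ok=lambda p,M:manip.ik(p,rv(M))
for cup in 'LR':
  for dy in np.arange(-3,3.1,.25):
    d=np.array([np.cos(dy),np.sin(dy),0]); H=rot(d,np.cross(d,[0,0,1]))
    s=[z for z in (.15,.2,.25,.3,.35) if ok(np.r_[CUP[cup],z]+.0125*d,H) is not None]
    if s: print(cup,round(dy,2),s,np.round(ok(np.r_[CUP[cup],s[0]]+.0125*d,H),2))
# tilt: pitch downward from horizontal
for t in (10,15,20,30,40):
    r=[]
    for dy in np.arange(-1.5,1.6,.25):
        e=np.array([np.cos(dy),np.sin(dy),0]);d=e*np.cos(np.radians(t))-np.array([0,0,np.sin(np.radians(t))]);H=rot(d,np.cross(d,[0,0,1]))
        r.append([round(dy,2)]+[z for z in (.15,.25,.35) if ok(np.r_[CUP['L'],z]+.0125*d,H) is not None])
    print(t,[x for x in r if len(x)>1])
print(sensors.read_joint_pos())
E
```

```text
L -1.25 [0.15, 0.2, 0.25, 0.3, 0.35] [ 0.21  1.08 -0.66 -1.74 -1.46 -3.14]
L -1.0 [0.15, 0.2, 0.25, 0.3, 0.35] [ 0.17  1.1  -0.86 -1.96 -1.17  3.14]
L -0.75 [0.3, 0.35] [ 0.08  0.7  -1.12 -1.82 -0.83 -3.14]
L -0.5 [0.35] [-0.09  0.52 -1.25 -1.77 -0.41 -3.14]
L 0.25 [0.3, 0.35] [-0.7   0.72 -1.22 -1.94  0.95 -3.14]
L 0.5 [0.25, 0.3, 0.35] [-0.79  0.85 -1.05 -1.9   1.29 -3.14]
R -1.25 [0.15, 0.2, 0.25, 0.3, 0.35] [ 0.08  1.08 -0.69 -1.76 -1.33 -3.14]
R -1.0 [0.2, 0.25, 0.3, 0.35] [ 0.03  0.97 -0.92 -1.89 -1.03 -3.14]
R -0.75 [0.3, 0.35] [-0.09  0.7  -1.12 -1.82 -0.66 -3.14]
R -0.5 [0.35] [-0.27  0.52 -1.23 -1.75 -0.23 -3.14]
R -0.25 [0.35] [-0.49  0.52 -1.27 -1.79  0.24 -3.14]
R 0.0 [0.3, 0.35] [-0.69  0.72 -1.23 -1.95  0.69 -3.14]
R 0.25 [0.25, 0.3, 0.35] [-0.81  0.86 -1.09 -1.95  1.06 -3.14]
R 0.5 [0.15, 0.2, 0.25, 0.3, 0.35] [-0.87  1.1  -0.85 -1.95  1.37 -3.14]
10 [[np.float64(-1.5), 0.15, 0.25, 0.35], [np.float64(-1.25), 0.15, 0.25, 0.35], [np.float64(-1.0), 0.15, 0.25, 0.35], [np.float64(-0.75), 0.15, 0.25, 0.35], [np.float64(-0.5), 0.25, 0.35], [np.float64(-0.25), 0.35], [np.flo
[... 1513 characters left out ...]
np.float64(1.0), 0.15, 0.25, 0.35], [np.float64(1.25), 0.15, 0.25, 0.35], [np.float64(1.5), 0.15, 0.25]]
40 [[np.float64(-1.5), 0.15, 0.25, 0.35], [np.float64(-1.25), 0.15, 0.25, 0.35], [np.float64(-1.0), 0.15, 0.25, 0.35], [np.float64(-0.75), 0.15, 0.25, 0.35], [np.float64(-0.5), 0.15, 0.25, 0.35], [np.float64(-0.25), 0.15, 0.25, 0.35], [np.float64(0.0), 0.15, 0.25, 0.35], [np.float64(0.25), 0.15, 0.25, 0.35], [np.float64(0.5), 0.15, 0.25, 0.35], [np.float64(0.75), 0.15, 0.25, 0.35], [np.float64(1.0), 0.15, 0.25, 0.35], [np.float64(1.25), 0.15, 0.25, 0.35], [np.float64(1.5), 0.15, 0.25, 0.35]]
[-4.67458718e-01  1.72897695e-02 -4.36046262e-01  1.11898215e+00
  3.55465153e-06  1.07197443e+00]
```

```bash
cat >> h.py <<'E'
TT=np.radians(20); OFF=.0105
def frames(ang,dyaw):
    a=np.array([np.cos(ang),np.sin(ang),0]); d=-np.array([0,0,1])*np.cos(TT)-a*np.sin(TT)
    e=np.array([np.cos(dyaw),np.sin(dyaw),0]); D=e*np.cos(TT)-np.array([0,0,np.sin(TT)])
    return rot(d,np.cross(d,a)),d,rot(D,np.cross(D,[0,0,1])),D
def pick2(p,ang,dyaw,cup,L):
    M,d,H,D=frames(ang,dyaw); P=np.r_[p,.0145]+OFF*d; pre=np.r_[cup,.2+L]+OFF*D
    print('ik',manip.ik(pre,rv(H)))
    eoat.open_jaws(); manip.movep(P-.1*d,rv(M))
    manip.move_linear(P); eoat.grab(80)
    manip.move_linear([P[0],P[1],.25],vel=.2); print('w',sensors.read_gripper_width())
    manip.movep(pre,rv(H)); print('w',sensors.read_gripper_width(),sensors.read_clock())
E
python3 - <<'E'
from h import *
p=np.array(sensors.read_tcp_pos())
manip.move_linear([p[0],p[1],.004],vel=.2); eoat.open_jaws(); manip.move_linear([p[0],p[1],.12],vel=.2)
for cup,L in (('L',.138),('R',.153)):
  for dy in (-.6,-.3,0,.3,.6):
    M,d,H,D=frames(np.radians(91.8),dy); 
    print(cup,dy,*[(lambda q: None if q is None else np.round(q,2))(manip.ik(np.r_[CUP[cup],z+L]+OFF*D,rv(H))) for z in (.2,.007)])
ang=np.radians(91.8); a=np.array([np.cos(ang),np.sin(ang)])
pick2(np.array([.3739,-.1218])+.015*a,ang,-.3,CUP['L'],.138)
A=snap('side')['frame'][:,:,::-1];B=snap('top')['frame'][:,:,::-1]
o=np.hstack([cv2.resize(A[60:260,160:360],(400,400)),cv2.resize(B[100:260,220:380],(400,400))]);cv2.imwrite('pics/d1.png',o)
E
```

```text
L -0.6 [-0.04  0.09 -1.   -0.68 -0.52 -2.93] [-0.04  0.71 -1.16 -1.45 -0.52 -2.93]
L -0.3 [-0.27  0.02 -1.1  -0.77 -0.03 -3.13] [-0.27  0.77 -1.27 -1.7  -0.03 -3.13]
L 0 [-0.52  0.02 -1.08 -0.7   0.48  2.95] [-0.52  0.74 -1.26 -1.61  0.48  2.95]
L 0.3 [-0.69  0.08 -0.93 -0.43  0.9   2.66] [-0.69  0.64 -1.11 -1.16  0.9   2.66]
L 0.6 [-0.77  0.22 -0.62  0.23  1.17  2.12] [-0.77  0.58 -0.8  -0.32  1.17  2.12]
R -0.6 [-0.21  0.07 -0.97 -0.67 -0.37 -3.  ] [-0.21  0.66 -1.14 -1.43 -0.37 -3.  ]
R -0.3 [-0.44  0.02 -1.03 -0.7   0.13  3.09] [-0.44  0.69 -1.22 -1.55  0.13  3.09]
R 0 [-0.66  0.04 -0.98 -0.59  0.61  2.88] [-0.66  0.64 -1.16 -1.37  0.61  2.88]
R 0.3 [-0.79  0.13 -0.79 -0.24  0.99  2.56] [-0.79  0.58 -0.97 -0.87  0.99  2.56]
R 0.6 [-0.85  0.31 -0.41  0.52  1.2   1.92] [-0.85  0.6  -0.6   0.05  1.2   1.92]
ik [-0.26824837  0.02283735 -1.10015293 -0.77376236 -0.02983618 -3.13072973]
w 0.026744933098734817
w 0.02675945688051122 18.4417
```

View pics/d1.png

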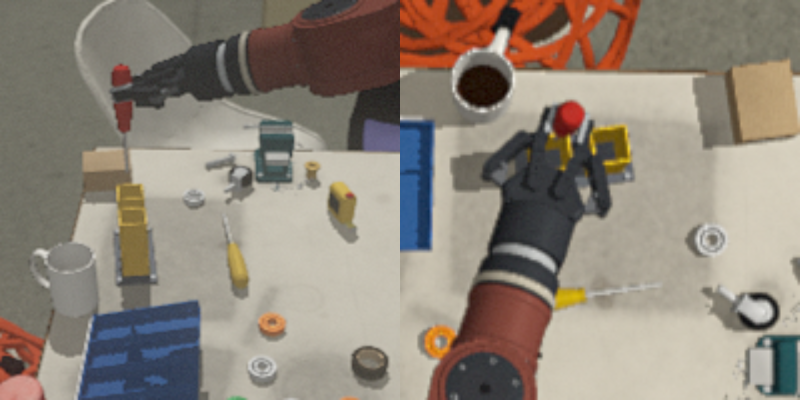

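The red driver hangs vertically above the left cup (side view (122,100), top view (567,117)). I'll move off the joint-6 limit first, then lower it.

```bash
cat >> h.py <<'E'
def insert(dyaw,cup,L,ang=0):
    M,d,H,D=frames(ang,dyaw); g=lambda z: np.r_[cup,z+L]+OFF*D
    manip.movep(g(.2),rv(H)); 
    hit=manip.move_linear(g(.008),vel=.1,until_force=12); z=sensors.read_tcp_pos()[2]-(OFF*D)[2]-L
    print('hit',hit,'tip z',z,'F',np.round(sensors.read_ft_force(),1),'w',sensors.read_gripper_width(),sensors.read_clock()); return z,D
E
python3 - <<'E'
from h import *
z,D=insert(-.6,CUP['L'],.138)
if z<.03:
    eoat.open_jaws(); p=np.array(sensors.read_tcp_pos()); manip.move_linear(p-.1*D,vel=.2); p=np.array(sensors.read_tcp_pos()); manip.move_linear(p+[0,0,.15],vel=.25)
A=snap('side')['frame'][:,:,::-1];B=snap('top')['frame'][:,:,::-1]
o=np.hstack([cv2.resize(A[60:260,160:360],(400,400)),cv2.resize(B[100:260,220:380],(400,400))]);cv2.imwrite('pics/d2.png',o)
E
```

```text
hit False tip z 0.008577841101325923 F [-0.3 -0.7  0.5] w 0.026327163464706885 21.15Traceback (most recent call last):
  File "<stdin>", line 4, in <module>
workcell.MotionError: the arm cannot follow that straight line within its joint ranges
```

```bash
cat >> h.py <<'E'
def up_snap(name):
    p=np.array(sensors.read_tcp_pos()); manip.move_linear(p+[0,0,.13],vel=.2)
    A=snap('side')['frame'][:,:,::-1];B=snap('top')['frame'][:,:,::-1]
    o=np.hstack([cv2.resize(A[60:260,160:360],(400,400)),cv2.resize(B[100:260,220:380],(400,400))]);cv2.imwrite('pics/'+name,o)
E
python3 - <<'E'
from h import *
up_snap('d2x.png')
ang=np.radians(99.7); a=np.array([np.cos(ang),np.sin(ang)])
pick2(np.array([.4593,-.1074])+.005*a,ang,-.6,CUP['R'],.154)
A=snap('side')['frame'][:,:,::-1];B=snap('top')['frame'][:,:,::-1]
o=np.hstack([cv2.resize(A[60:260,160:360],(400,400)),cv2.resize(B[100:260,220:380],(400,400))]);cv2.imwrite('pics/d2.png',o)
E
```

```text
ik [-0.20976659  0.0684143  -0.96951067 -0.66298453 -0.3655501  -3.0018275 ]
w 0.02633891539651332
w 0.02635246817613459 32.675
```

View pics/d2.png

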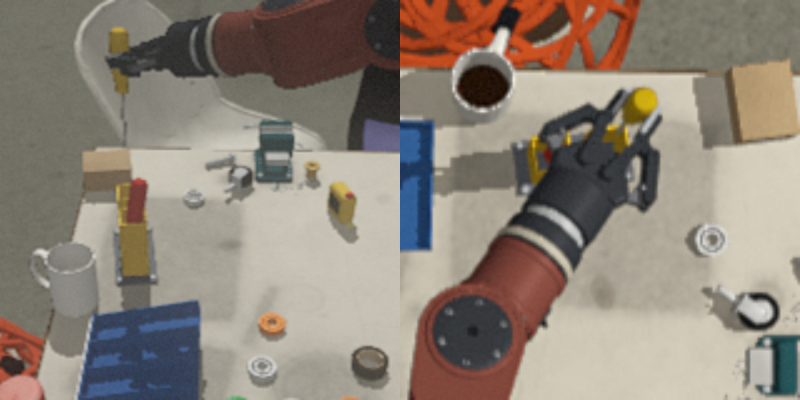

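Red now stands in the left cup (134,200), leaning slightly. Yellow hangs vertically over the right cup, so I'll lower it and then look again at the bearings.

```bash
cat >> h.py <<'E'
def steel(c,name=None,z=.012):
    im=np.ascontiguousarray(c['frame'][:,:,::-1]); return im
E
python3 - <<'E'
from h import *
z,D=insert(-.6,CUP['R'],.154)
if z<.03:
    eoat.open_jaws(); up_snap('d3.png')
    manip.movep([.42,.02,.25],rv(down(0)))
    c=snap('wrist','w4.png'); B=snap('side','s4.png'); print(sensors.read_clock())
    A=c['frame'][:,:,::-1]; a=cv2.resize(cv2.imread('pics/d3.png'),(400,200))
    o=np.zeros((600,800,3),np.uint8); o[:200,:400]=a; o[200:500,:400]=cv2.resize(A,(400,300)); f=cv2.imread('pics/s4.png')[120:300,150:310]; o[:450,400:]=cv2.resize(f,(400,450)); cv2.imwrite('pics/m4.png',o)
E
```

```text
hit True tip z 0.021870690467504172 F [ 2.4 -0.6  3.3] w 0.026600016043278656 34.6167
39.9167
```

View pics/m4.png

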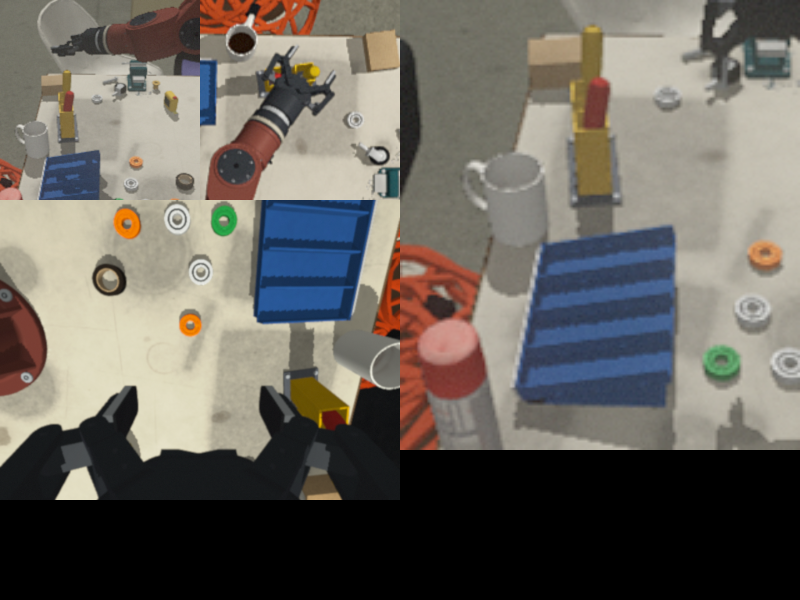

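Both drivers are in the cups. Yellow met something early, so I'll press its butt gently with closed fingers, which both measures and seats it.

```bash
python3 - <<'E'
from h import *
eoat.grab(40); r=rv(down(np.pi/2))
c=CUP['R']
try: manip.movep([c[0],c[1],.25],r)
except Exception as e: r=rv(down(0)); manip.movep([c[0],c[1],.25],r)
cc=snap('wrist','w5.png')
hit=manip.move_linear([c[0],c[1],.20],vel=.04,until_force=15); print(hit,sensors.read_tcp_pos(),np.round(sensors.read_ft_force(),1))
p=sensors.read_tcp_pos(); manip.move_linear([p[0],p[1],.26],vel=.2); 
t=snap('top');f=t['frame'][:,:,::-1]; 
a=cv2.resize(cv2.imread('pics/w5.png'),(533,400)); manip.movep([.42,.02,.25],rv(down(0))); t=snap('top')['frame'][130:190,250:330,::-1]
o=np.zeros((400,800,3),np.uint8);o[:,:533]=a;o[:200,533:]=cv2.resize(t,(267,200));cv2.imwrite('pics/m5.png',o);print(sensors.read_clock())
E
```

```text
True [ 0.6438606  -0.17720801  0.20410616] [0.3 0.5 6.6]
45.5417
```

View pics/m5.png

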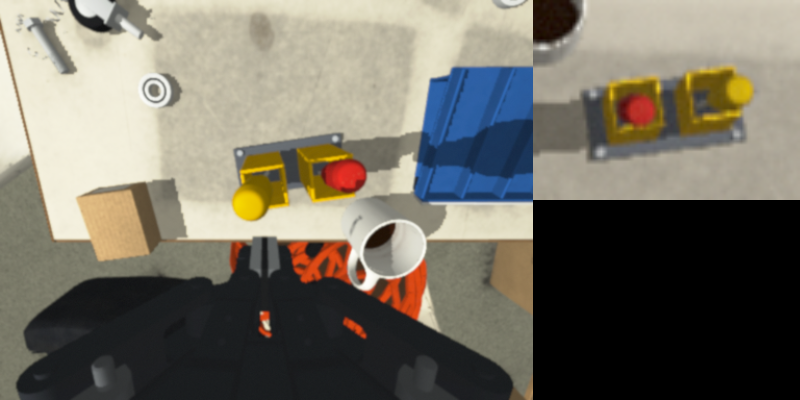

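Yellow is bottomed: the butt is at 204 mm, exactly tip on floor. Now the bearings, starting with b1, refining each from a hover view with Hough circles.

```bash
cat >> h.py <<'E'
CO=np.array([.0736,.0008,-.1429])
def rings(c):
    im=np.ascontiguousarray(c['frame'][:,:,::-1]); g=cv2.cvtColor(im,cv2.COLOR_BGR2GRAY); hsv=cv2.cvtColor(im,cv2.COLOR_BGR2HSV); out=[]
    h=cv2.HoughCircles(g,cv2.HOUGH_GRADIENT,1,20,param1=120,param2=14,minRadius=10,maxRadius=32)
    for u,v,r in ([] if h is None else h[0]):
        P=plane(c,u,v,.010); Rm=np.linalg.norm(plane(c,u+r,v,.010)-P)
        m=np.zeros(g.shape,np.uint8); cv2.circle(m,(int(u),int(v)),int(r),255,-1); S=hsv[m>0]
        if .016<Rm<.026 and np.median(S[:,1])<60 and np.median(S[:,2])>110 and .2<P[0]<.68: out.append((*P[:2].round(4),round(float(Rm),4),np.median(S[:,1]),np.median(S[:,2]),round(float(g[m>0].std()),1)))
    return out
def hover(xy,a=0,z=.2):
    M=down(a); t=np.array(xy)-(M@CO)[:2]-M[:2,0]*-.06*0; manip.movep([t[0],t[1],z],rv(M)); return snap('wrist')
E
python3 - <<'E'
from h import *
c=hover((.40,.13)); 
for r in rings(c): print(r, proj(c,[r[0],r[1],.01]).round())
cv2.imwrite('pics/w6.png',c['frame'][:,:,::-1]); eoat.open_jaws()
T={}
for y in (.0655,.1195,.1735,.2275):
  M=rot(-N,[1,0,0]); M2=rot(-N,[-1,0,0])
  f=lambda tx,h,M: manip.ik(np.array([.601+tx,y,.032-np.tan(np.radians(13))*tx])+h*N,rv(M))
  print(y,[[None if q is None else np.round(q,2) for q in (f(-.02,.1,m),f(-.02,.003,m),f(.03,.004,m))] for m in (M,M2)])
print(sensors.read_clock())
E
```

```text
(np.float64(0.4241), np.float64(0.1285), 0.0203, np.float64(11.0), np.float64(172.0), 45.0) [274. 112.]
0.0655 [[array([-0.01,  0.71,  0.24,  1.33, -0.  ,  1.56]), array([-0.01,  0.75,  0.05,  1.1 , -0.  ,  1.56]), array([-0.01,  0.85,  0.23,  1.18, -0.  ,  1.56])], [array([-0.01,  0.71,  0.24,  1.33, -0.  , -1.58]), array([-0.01,  0.75,  0.05,  1.1 , -0.  , -1.58]), array([-0.01,  0.85,  0.23,  1.18, -0.  , -1.58])]]
0.1195 [[array([0.07, 0.72, 0.27, 1.35, 0.02, 1.64]), array([0.07, 0.76, 0.08, 1.12, 0.02, 1.64]), array([0.07, 0.86, 0.26, 1.19, 0.01, 1.63])], [array([ 0.07,  0.72,  0.27,  1.35,  0.02, -1.5 ]), array([ 0.07,  0.76,  0.08,  1.12,  0.02, -1.5 ]), array([ 0.07,  0.86,  0.26,  1.19,  0.01, -1.51])]]
0.1735 [[array([0.15, 0.75, 0.32, 1.37, 0.03, 1.71]), array([0.15, 0.78, 0.12, 1.14, 0.03, 1.72]), array([0.14, 0.88, 0.3 , 1.22, 0.03, 1.71])], [array([ 0.15,  0.75,  0.32,  1.37,  0.03, -1.43]), array([ 0.15,  0.78,  0.12,  1.14,  0.03, -1.42]), array([ 0.14,  0.88,  0.3 ,  1.22,  0.03, -1.43])]]
0.2275 [[array([0.22, 0.78, 0.38, 1.39, 0.05, 1.79]), array([0.23, 0.81, 0.18, 1.16, 0.05, 1.79]), array([0.21, 0.91, 0.36, 1.25, 0.05, 1.78])], [array([ 0.22,  0.78,  0.38,  1.39,  0.05, -1.35]), array([ 0.23,  0.81,  0.18,  1.16,  0.05, -1.35]), array([ 0.21,  0.91,  0.36,  1.25,  0.05, -1.36])]]
46.7417
```

View pics/w6.png

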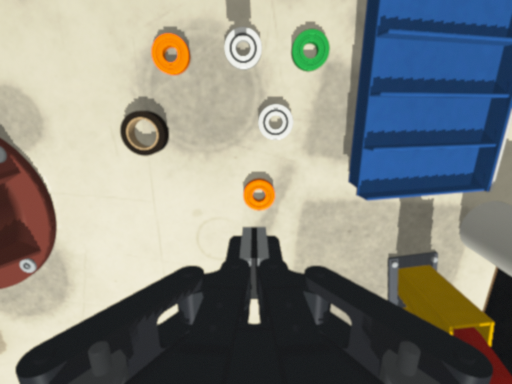

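The frame shows steel bearings at (243,47) and (276,122), the tray at the right, and green and orange lookalikes. Hough was biased by the shadow, so I'm switching to a low-saturation mask with contours.

```bash
cat >> h.py <<'E'
def rings(c,verbose=0):
    im=np.ascontiguousarray(c['frame'][:,:,::-1]); hsv=cv2.cvtColor(cv2.GaussianBlur(im,(3,3),0),cv2.COLOR_BGR2HSV)
    m=cv2.inRange(hsv,(0,0,140),(180,16,255)); m=cv2.morphologyEx(m,cv2.MORPH_CLOSE,np.ones((5,5))); out=[]
    for k in cv2.findContours(m,cv2.RETR_EXTERNAL,2)[0]:
        if len(k)<5: continue
        (u,v),r=cv2.minEnclosingCircle(k); P=plane(c,u,v,.009); Rm=np.linalg.norm(plane(c,u+r,v,.009)-P); fill=cv2.contourArea(cv2.convexHull(k))/(np.pi*r*r+1e-9)
        if verbose and r>6: print(round(u),round(v),r,P.round(3),Rm.round(4),round(fill,2))
        if .016<Rm<.027 and fill>.6: out.append((P[:2].round(4),round(float(Rm),4),(round(u),round(v))))
    return out
E
python3 - <<'E'
from h import *
c=snap('wrist'); print(rings(c,1))
im=c['frame'][:,:,::-1]; h=cv2.cvtColor(np.ascontiguousarray(im),cv2.COLOR_BGR2HSV); print(h[122,262:292].tolist(), h[150,300].tolist())
E
```

```text
504 267 9.60478687286377 [ 0.76  -0.085  0.009] 0.0138 0.22
27 265 7.615873336791992 [ 0.074 -0.082  0.009] 0.011 0.68
501 144 38.8105354309082 [0.708 0.091 0.009] 0.0484 0.04
274 121 17.857324600219727 [0.425 0.118 0.009] 0.0217 0.93
241 48 21.10104751586914 [0.386 0.199 0.009] 0.0238 0.86
[(array([0.4254, 0.118 ]), 0.0217, (274, 121)), (array([0.3857, 0.1985]), 0.0238, (241, 48))]
[[42, 9, 141], [45, 9, 116], [40, 9, 170], [38, 10, 214], [34, 9, 218], [30, 11, 182], [25, 24, 140], [24, 33, 123], [23, 38, 122], [23, 38, 122], [23, 37, 123], [24, 39, 123], [24, 39, 124], [25, 37, 124], [24, 38, 126], [23, 36, 126], [24, 38, 126], [24, 39, 123], [25, 25, 121], [38, 13, 153], [37, 11, 202], [37, 11, 218], [34, 9, 192], [38, 8, 135], [45, 9, 115], [40, 9, 170], [38, 10, 212], [40, 7, 224], [35, 7, 223], [28, 16, 218]] [24, 39, 198]
```

```bash
cat >> h.py <<'E'
TX,LY=.601,{1:.0655,2:.1195,3:.1735,4:.2275}
MT=rot(-N,[1,0,0])
def tp(tx,y,h): return np.array([TX+tx,y,.032-np.tan(np.radians(13))*tx])+h*N
def pick_b(xy,a):
    eoat.open_jaws(); r=rv(down(a)); manip.movep([xy[0],xy[1],.09],r); manip.move_linear([xy[0],xy[1],.001],vel=.12,until_force=15)
    z=sensors.read_tcp_pos()[2]; eoat.grab(60); manip.move_linear([xy[0],xy[1],.15],vel=.2); print('pick z',z,'w',sensors.read_gripper_width())
def lane_b(lane):
    y=LY[lane]; manip.movep(tp(-.02,y,.1),rv(MT)); w=sensors.read_gripper_width()
    hit=manip.move_linear(tp(-.02,y,.003),vel=.1,until_force=5); print('lane w',w,'hit',hit,(np.array(sensors.read_tcp_pos())-tp(-.02,y,0))@N)
    eoat.open_jaws(); manip.move_linear(tp(-.02,y,.1),vel=.2)
def push(lane):
    y=LY[lane]; eoat.grab(40); manip.movep(tp(-.08,y,.06),rv(MT)); h1=manip.move_linear(tp(-.08,y,.004),vel=.12,until_force=10)
    h2=manip.move_linear(tp(.04,y,.004),vel=.06,until_force=8); p=sensors.read_tcp_pos(); print('push',h1,h2,'tx',p[0]-TX-.004*N[0],sensors.read_ft_force(),sensors.read_clock())
    manip.move_linear(np.array(p)-[.01,0,-.003],vel=.1); manip.move_linear(np.array(p)+[-.01,0,.12],vel=.2)
E
python3 - <<'E'
from h import *
pick_b((.4254,.118),0)
w=sensors.read_gripper_width()
if .035<w<.048:
    lane_b(2); c=snap('wrist','w7.png'); print(sensors.read_clock())
E
```

```text
pick z 0.001834104597289353 w 0.03881469272663571
lane w 0.038667123488467334 hit False 0.0037982005916318818
53.05
```

View pics/w7.png

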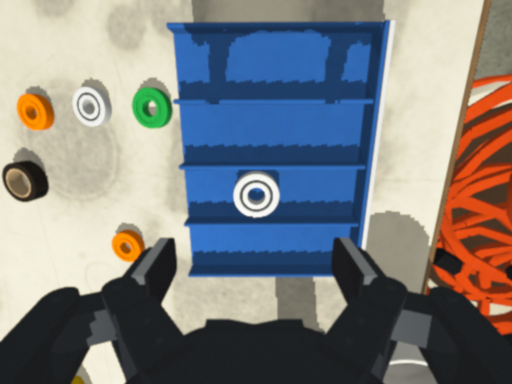

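The bearing lies flat in the third lane at (256,194). I'll push it down, then fetch the second one (92,105).

```bash
python3 - <<'E'
from h import *
push(2)
c=hover((.40,.17),0,.2); q=rings(c); print(q)
q=[r for r in q if r[0][0]<.5 and r[0][1]>.05]
if len(q)==1:
    pick_b(q[0][0],np.pi/2)
    if .035<sensors.read_gripper_width()<.048: lane_b(3); push(3)
manip.movep(tp(-.05,.0735,.1+.12),rv(down(0))); c=snap('wrist','w8.png'); print(sensors.read_clock())
E
```

```text
push False True tx 0.02429494282158284 [ 0.99061471 -0.9207007   5.96662283] 56.4
[(array([0.6682, 0.1193]), 0.0255, (466, 153)), (array([0.3859, 0.1985]), 0.0229, (241, 86))]
pick z 0.0014806121410715738 w 0.038496188677687886
lane w 0.0384924385824481 hit False 0.003759432663180977
push False True tx 0.021980143268555238 [-3.43151237  0.01366494  8.81383828] 69.5083
71.1917
```

View pics/w8.png

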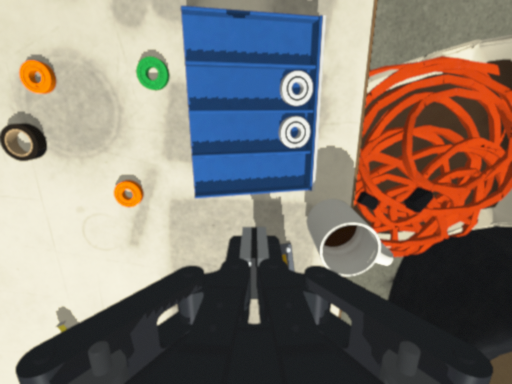

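Both bearings are at the low end, (297,88) and (295,131). Third bearing now.

```bash
python3 - <<'E'
from h import *
eoat.open_jaws()
c=hover((.53,-.33),0,.2); q=rings(c); print(q)
q=[r for r in q if np.linalg.norm(r[0]-[.537,-.315])<.1 and .019<r[1]<.025]
cv2.imwrite('pics/w9.png',c['frame'][:,:,::-1])
if len(q)==1:
    pick_b(q[0][0],0)
    if .035<sensors.read_gripper_width()<.048:
        p=sensors.read_tcp_pos(); manip.move_linear([.42,-.15,.25],vel=.3); lane_b(1); push(1)
manip.movep(tp(-.02,.0735,.1+.07),rv(down(0))); c=snap('wrist'); t=snap('top')
a=cv2.resize(c['frame'][:,:,::-1][0:230,150:456],(532,400)); b=cv2.resize(t['frame'][120:320,120:420,::-1],(600,400))
cv2.imwrite('pics/f1.png',cv2.resize(np.hstack([a,b]),(800,283))); cv2.imwrite('pics/w10.png',c['frame'][:,:,::-1]); print(sensors.read_clock())
E
```

```text
[(array([ 0.445 , -0.3693]), 0.0245, (185, 144)), (array([ 0.54  , -0.3171]), 0.0223, (262, 100))]
pick z 0.0018527997794998627 w 0.0386207820993898
lane w 0.038478318106431875 hit False 0.003756604006809724
push False True tx 0.025012422852919155 [-0.09403393 -0.60033228  8.38383565] 84.6417
86.1333
```

View pics/f1.png

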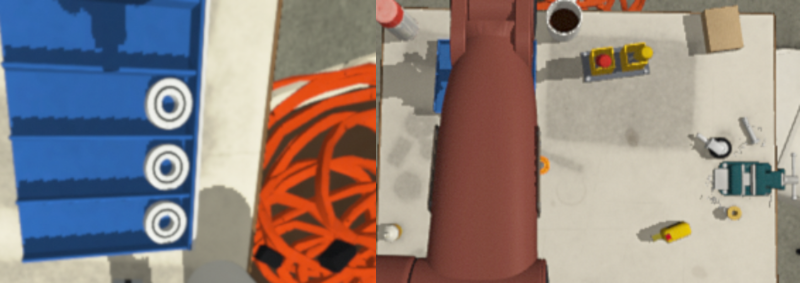

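All three sit at the stop. I'll check them numerically, and push lane 3 again a bit harder since its stroke ended shortest.

```bash
cat > p.py <<'E'
from h import *
def repush(lane,F=14):
    y=LY[lane]; eoat.grab(40); manip.movep(tp(-.03,y,.05),rv(MT)); manip.move_linear(tp(-.01,y,.005),vel=.1,until_force=10)
    h=manip.move_linear(tp(.04,y,.005),vel=.05,until_force=F); p=np.array(sensors.read_tcp_pos()); print(lane,h,p[0]-TX-.005*N[0],sensors.read_ft_force())
    manip.move_linear(p+[-.01,0,.003],vel=.1); manip.move_linear(p+[-.01,0,.08],vel=.2)
for l in (3,2,1): repush(l)
manip.movep(tp(-.02,.0735,.1+.07),rv(down(0))); c=snap('wrist','w11.png')
g=np.ascontiguousarray(c['frame'][:,:,::-1]); hsv=cv2.cvtColor(g,cv2.COLOR_BGR2HSV); m=cv2.inRange(hsv,(0,0,100),(180,45,255))
b=cv2.inRange(hsv,(100,100,30),(130,255,255)); k=max(cv2.findContours(b,0,2)[0],key=cv2.contourArea); hull=cv2.convexHull(k); mm=np.zeros(b.shape,np.uint8); cv2.drawContours(mm,[hull],-1,255,-1)
for k in cv2.findContours(m&mm,0,2)[0]:
    (u,v),r=cv2.minEnclosingCircle(k)
    if r>10: P=plane(c,u,v,.030); print(round(u),round(v),round(r,1),P.round(4),'tx',(P[0]-TX-.0014).round(4))
print(sensors.read_clock())
cv2.imwrite('pics/f2.png',cv2.resize(g[0:230,200:430],(600,600)))
E
python3 p.py
```

```text
3 True 0.026556447361524592 [-2.94496907 -0.10957061  7.33108729]
2 True 0.026416043005129196 [-2.23390738 -0.35598811  7.85212859]
1 True 0.026867266897052287 [-3.67291694 -0.25226575  8.10638392]
166 188 20.7 [0.5106 0.0565 0.03  ] tx -0.0918
284 180 17.8 [0.6564 0.0656 0.03  ] tx 0.054
285 135 18.9 [0.656 0.12  0.03 ] tx 0.0536
160 138 24.6 [0.5095 0.1174 0.03  ] tx -0.0929
286 84 21.0 [0.6555 0.1763 0.03  ] tx 0.0531
154 82 27.2 [0.5096 0.1778 0.03  ] tx -0.0928
95.2833
```

View pics/f2.png

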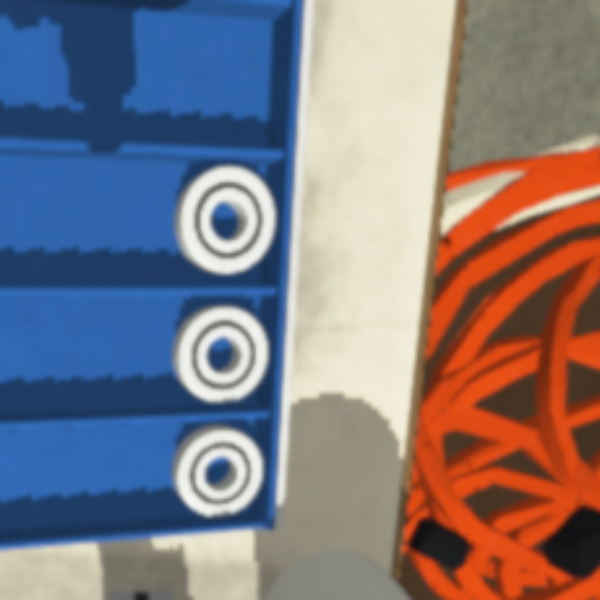

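All three stopped at the same stroke. One firmer push in each lane confirms it's the stop, then a final full view.

```bash
sed -i 's/repush(l)$/repush(l,24)/; s/w11/w12/; s/f2.png/f3.png/' p.py; python3 p.py; python3 - <<'E'
from h import *
manip.move_joints([1.6,0.0,-.4,1.1,0,1.43]); t=snap('top'); f=np.ascontiguousarray(t['frame'][110:300,115:410,::-1]); cv2.imwrite('pics/f4.png',cv2.resize(f,(800,515)))
E
```

```text
3 True 0.026538647370180933 [-3.52981489 -0.45396915  9.23871303]
2 True 0.026451338670735645 [-3.21102137  0.20239955  9.84421758]
1 True 0.02691111104809315 [-3.34556084 -0.11314748  9.41609393]
166 188 20.7 [0.5106 0.0565 0.03  ] tx -0.0918
283 180 17.8 [0.6563 0.0655 0.03  ] tx 0.0539
284 135 18.9 [0.6554 0.1202 0.03  ] tx 0.053
160 138 24.6 [0.5095 0.1174 0.03  ] tx -0.0929
286 84 21.0 [0.655  0.1764 0.03  ] tx 0.0526
154 82 27.2 [0.5096 0.1778 0.03  ] tx -0.0928
104.5
```

View pics/f4.png

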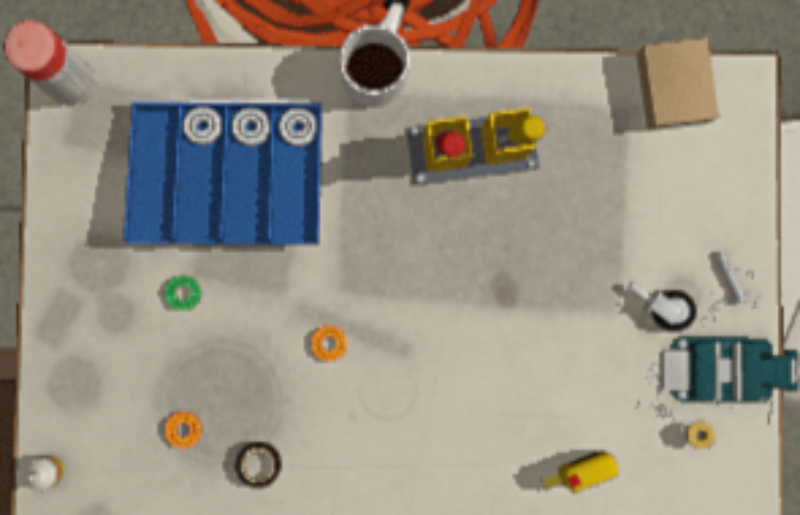

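```bash
python3 - <<'E'
from h import *
t=snap('top')
for n,u,v,z in (('R',533,127,.204),('L',453,143,.179)):
    P=plane(t,115+u/2.712,110+v/2.712,z); print(n,P.round(3),(P[:2]-CUP[n]).round(3))
E
```

```text
R [ 0.629 -0.187  0.204] [-0.015 -0.01 ]
L [ 0.614 -0.106  0.179] [-0.019  0.002]
```

```bash
python3 -c "
from h import *
print(manip.job_done(),sensors.read_clock())"
```

```text
the job is handed in; nothing more can be done
the job is handed in; nothing more can be done
```

I handed the job in at about 106 s: all three bearings present (the fourth was absent) lie flat against the stop in separate lanes, and both screwdrivers stand blade down in their cups with leans I estimate at about 10° or less, but the hand-in returned no verdict.

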